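# Put the orange exam light on its charger

## Robot

A 6-joint arm with a two-finger parallel gripper is mounted at the origin on a cart in front of the work surface, level with it; the furniture and walls round the work are solid. World frame = base frame: x ahead of the robot, y to its left, z up, the work surface at z = 0. Lengths are in mm, angles in rad, forces in N, time in s.
With the tool pointing down it reaches from about 225 to 725 mm from the base axis. Payload 3.1 kg.
Tool frame: the origin (TCP) lies between the finger pads; the fingertips stand ahead of it and the grasp point (between the pads) lies 5 mm behind it (tcp_to_tips is the z of the fingertips in the tool frame, in mm); z points along the fingers, y is the direction in which the jaws open and shut (so a half turn about z gives the same grasp; the last joint's range is limited). The gripper opens to 85 mm and grips with 20 to 120 N. Pads are 22 mm wide; open, the fingers measure 114 mm over their backs; the gripper's body (76 mm by 85 mm) begins 54 mm behind the grasp point. The pads swing forward as they close: fully open they stand 13 mm farther back than shut.
Start: joints at [-1.333, 0.048, 0.099, 1.622, 0, 1.443], TCP at [187.775, -490.263, 245.312] pointing down, gripper open.
Joint ranges: [-2.91, 2.91], [-0.99, 1.94], [-1.21, 1.42], [-2.12, 2.29], [-1.49, 1.47], [-3.14, 3.14]. Speed limits (rad/s): [2.79, 2.79, 3.14, 3.14, 3.14, 3.14].

## Interface

Orientations are given as a unit quaternion [w, x, y, z].
In Python, from plant import get_obs, read_camera, close_job, tcp_to_tips gives the robot as it stands. The module is installed in compiled form; this text tells all that it offers.
- The arm moves only by the tool arm_command, never from a script. Its argument "increments" is a list that holds one entry, the list of rows, each a list of 6 numbers: the shift along the tool's x, y, z in cm, then the turn, a rotation vector about the tool's x, y, z in rad. A call has 1 to 20 rows; each row shifts and turns the commanded pose from where the row before left it, along the tool's axes as they then stand; what a row does not reach is not made up. A row lasts 1/12 s, in which the tool goes at most 41.7 mm and 7.16 degrees, less where a joint would pass 70% of its speed; a pose out of reach is approached as far as the arm can. A call is refused whole if a number of a shift passes 4.17 or a number of a turn 0.125, either way. A call with a gripper value outside its range is refused whole. "claw" is the finger opening in cm, from 0 to 8.54, set as the call begins (left out, the last holds). The fingers move at their own pace and stop on an object; the grip force is fixed at half the most. Time passes only in rows, so rows that do not move let the fingers close. It gives the time, the measured TCP pose, the force and the opening at its end, in the units of the state.
- get_obs(): the state, without advancing time (a new reading comes with each control period).
- read_camera(name): name is "side" or "top" or "wrist"; returns a dict with "frame" (384x512x3 uint8, red, green, blue), "range_z" (384x512 float32, mm along the optical axis (not along the pixel's ray), 0 where there is no reading), "fx", "fy", "cx", "cy" (pixels), "k1" (the pictures are not rectified: a ray, as slopes to the right and down, at radius r is drawn at 1 + k1 r^2 times it, then the intrinsics apply), "world_from_camera" (4x4, takes a point from camera to world coordinates); the wrist camera has in their place "tool_from_camera" (4x4, takes a point from camera to tool coordinates, whose origin is the TCP and whose axes are the flange's). Camera axes: x right, y down, z forward; pixel columns grow to the right and rows downward; lengths in mm; the calibration is good to about 2 mm. A picture is of the moment at which its call begins: read the wrist's pose just before it.
- close_job(): hands the job in, once; it reports no verdict.
The state is a dict: "t": time; "qpos": joint angles; "qd": joint speeds; "tau": joint torques, N m; "ee_pos": TCP position; "tcp_rot": TCP orientation; "wrist_force": force on the tool from outside, world axes, zero at the start; "torque": the same for the moment, N m; "grip_width": finger opening in mm.
Only numpy, scipy, OpenCV 4.12 (cv2) and the standard library are available. Lean on these libraries where they do the work, as an engineer would, in place of code of your own. Each camera call takes 0.05 s, during which the arm holds its last target. There are 200 camera calls.

## Task

Put the examination light with the orange band into the well of the charging base with the orange ring, so that it sits fully home and upright. Set it down into the well rather than dropping it, let go of it, and leave the blue light standing where it is.

Things in the scene. Friction and masses are not known exactly. Their poses are not given: they have to be found in the camera images.
- orange_light_centre (a point): Cordless exam light: round white barrel, 38 mm across, 92 mm tall, orange band and lens rim at the top; stands upright on a rounded grey foot that narrows over its lowest 13 mm to a flat 22 mm across. About 0.12 kg, rigid, can be gripped from any side. Point: its centre, on the axis, 46 mm above its underside; z up the axis.
- blue_light_centre (a point): Cordless exam light: round white barrel, 38 mm across, 92 mm tall, blue band and lens rim at the top; stands upright on a rounded grey foot that narrows over its lowest 13 mm to a flat 22 mm across. About 0.12 kg, rigid, can be gripped from any side. Point: its centre, on the axis, 46 mm above its underside; z up the axis. It is to be left alone.
- orange_charger_well (a point): Charging base fixed to the table: white puck 82 mm across, 30 mm high, orange ring round an empty dished well, 56 mm wide at the mouth, narrowing to a flat floor 26 mm across, 22 mm below the mouth; it centres the light's foot. Seated, the light's underside rests on that floor. Point: centre of the well's floor, 8 mm above the table; z up.
- blue_charger_well (a point): Charging base fixed to the table: white puck 82 mm across, 30 mm high, blue ring round an empty dished well, 56 mm wide at the mouth, narrowing to a flat floor 26 mm across, 22 mm below the mouth; it centres the light's foot. Seated, the light's underside rests on that floor. Point: centre of the well's floor, 8 mm above the table; z up. It is not the one to use.

How it is judged:
By the outcome, as a careful person would: the job done as asked, in the order asked, and still so for the second after the job is handed in, with the robot touching nothing.
It also fails if it takes over 34 s, if anything falls off the work surface, if the arm or the gripper's body presses on something with over 40 N, if the wrist force passes 120 N, or if a joint passes its speed limit or range.

## Working session

There is one attempt and no reset: what is moved stays moved. The work goes in short steps, Python scripts to look and compute and a tool call to move; the robot and the scene stay as the last step left them, time stands still between calls to the robot, and variables do not carry over. Pictures are saved under pics/ and viewed, about 8 in all and at most 12, crops included, and the job is handed in when it is done.

Besides the shell and the picture viewer there is one more tool, called after ">>>" by a JSON object that holds its "fn" and its "kwargs", one argument or row to a line. arm_command: Moves the arm, as the interface text tells. Its arguments: {"type":"object","properties":{"increments":{"type":"array","items":{"type":"array","items":{"type":"array","items":{"type":"number"}}}},"claw":{"type":"number"}},"required":["increments"]}

```bash
mkdir -p pics; cat > h.py <<'E'
import numpy as np, cv2
from plant import get_obs, read_camera, close_job, tcp_to_tips
def pts(c):
    """world/tool xyz per pixel"""
    h,w=c["range_z"].shape
    K=np.array([[c["fx"],0,c["cx"]],[0,c["fy"],c["cy"]],[0,0,1.]])
    u,v=np.meshgrid(np.arange(w),np.arange(h))
    p=cv2.undistortPoints(np.stack([u,v],-1).reshape(-1,1,2).astype(float),K,np.array([c["k1"],0,0,0.])).reshape(h,w,2)
    z=c["range_z"]
    P=np.dstack([p[...,0]*z,p[...,1]*z,z,np.ones_like(z)])
    T=np.array(c["world_from_camera"] if "world_from_camera" in c else c["tool_from_camera"])
    return (P@T.T)[...,:3]
E
python3 - <<'E'
from h import *
o=get_obs(); print(o, tcp_to_tips if not callable(tcp_to_tips) else tcp_to_tips())
for n in ["top","side"]:
    c=read_camera(n); cv2.imwrite(f"pics/{n}1.png",c["frame"][...,::-1]); np.savez(f"{n}1.npz",P=pts(c),f=c["frame"])
    print(n,c["k1"],np.round(c["world_from_camera"],2).tolist())
E
```

```text
{'t': 0.0, 'qpos': array([-1.33282134e+00,  4.87443895e-02,  9.75352551e-02,  1.62196025e+00,
       -1.54146266e-05,  1.44297557e+00]), 'qd': array([-6.51243244e-05,  3.97426778e-04,  7.94629298e-04, -5.46884400e-04,
        1.18180486e-03, -9.42914877e-04]), 'tau': array([ 5.30548768e-04, -3.38784707e+01,  3.20014071e+01,  2.02904450e-02,
       -6.65655648e-05,  6.02967617e-06]), 'ee_pos': array([ 187.62342548, -489.7035235 ,  244.08902703]), 'tcp_rot': array([-1.18430695e-03,  9.83320064e-01,  1.81879751e-01, -7.30132579e-05]), 'wrist_force': array([ 0.79393602, -0.09926493,  0.28971522]), 'torque': array([-0.01509869,  0.03170961,  0.00602474]), 'grip_width': 85.23611508526078} 14.0
top -0.07956593213047959 [[-0.02, -0.99, 0.11, 443.09], [-1.0, 0.02, 0.0, 0.63], [-0.0, -0.11, -0.99, 925.02], [0.0, 0.0, 0.0, 1.0]]
side -0.10229575348055737 [[0.93, -0.26, 0.27, 302.5], [-0.38, -0.61, 0.7, -589.96], [-0.02, -0.75, -0.66, 621.54], [0.0, 0.0, 0.0, 1.0]]
```

View pics/top1.png

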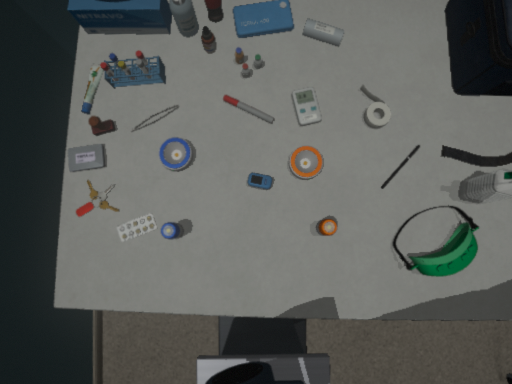

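View pics/side1.png

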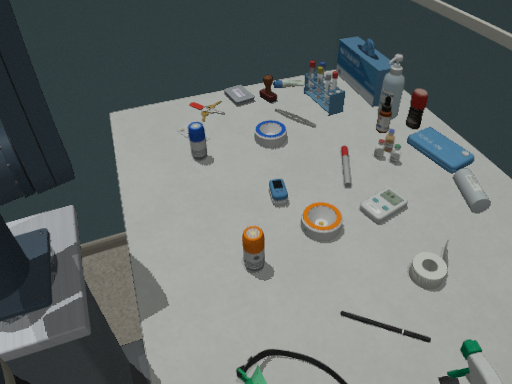

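The top view shows the orange light at about (328,227), the orange base at (306,162), the blue light at (171,230) and the blue base at (176,153). In the side view the orange light is at (254,248) and the orange base at (322,219). Next I'll fit positions from the depth.

```bash
python3 - <<'E'
from h import *
from scipy.optimize import least_squares
def circ(p,r=None):
    if r: f=lambda a:np.hypot(p[:,0]-a[0],p[:,1]-a[1])-r
    else: f=lambda a:np.hypot(p[:,0]-a[0],p[:,1]-a[1])-a[2]
    s=least_squares(f,[*p[:,:2].mean(0),20][:2 if r else 3],loss="soft_l1"); return np.round(s.x,1),np.round(np.abs(s.fun).mean(),2)
for n,L,C in [("top",(328,227),(306,162)),("side",(254,248),(322,219))]:
    d=np.load(n+"1.npz");P=d["P"];f=d["f"].astype(int)
    org=(f[...,0]-f[...,2]>70)&(f[...,0]>120)
    for nm,(u,v),r in [("light",L,32),("well",C,32)]:
        m=np.zeros(org.shape,bool); m[v-r:v+r,u-r:u+r]=1
        Q=P[m&(P[...,2]>-50)]; z=Q[:,2]; print(n,nm,"zmax",np.percentile(z,[5,50,99]).round(1))
        O=P[m&org]; print("  orange n",len(O),O.mean(0).round(1),np.percentile(O,[2,98],axis=0).round(1).tolist(), circ(O))
        if nm=="light":
            b=Q[(z>20)&(z<75)]; print("  barrel",len(b),circ(b,19), "top",Q[z>88].mean(0).round(1),len(Q[z>88]))
        else:
            w=Q[(z>5)&(z<12)]; print("  floor",len(w),w.mean(0).round(1)); w=Q[(z>22)]; print("  rim",len(w),(w.min(0)/2+w.max(0)/2).round(1),np.ptp(w,axis=0))
E
```

```text
top light zmax [-3.  -0.2 92.9]
  orange n 90 [ 457.1 -151.1   91.6] [[442.0, -166.8, 89.3], [472.7, -135.5, 94.0]] (array([ 457.9, -150.9,   14.3]), np.float64(1.23))
  barrel 56 (array([ 457.9, -151.6]), np.float64(0.19)) top [ 456.4 -137.3  166.6] 210
top well zmax [-2.8  0.3 33.1]
  orange n 335 [ 617.3 -112.7   30.3] [[582.3, -148.7, 10.7], [652.0, -76.9, 33.8]] (array([ 617.3, -112.7,   33. ]), np.float64(3.0))
  floor 145 [ 614.9 -111.2    8.7]
  rim 622 [550.6 -75.8 473.6] [215.06896486 152.77903537 902.92744787]
side light zmax [ 0.6  2.8 94.6]
  orange n 146 [ 455.  -152.4   93.9] [[440.5, -165.3, 2.8], [481.6, -66.4, 95.6]] (array([ 457.5, -149.9,   14.9]), np.float64(6.83))
  barrel 420 (array([ 458.6, -148.7]), np.float64(0.51)) top [ 446.6 -182.8  130. ] 299
side well zmax [ 0.6  3.1 34.9]
  orange n 380 [ 614.1 -115.3   36.6] [[581.7, -147.5, 2.9], [652.9, -66.4, 35.6]] (array([ 617.1, -111.4,   33.4]), np.float64(8.17))
  floor 207 [ 614.8 -121.8    8.8]
  rim 823 [ 480.9 -331.7  321.8] [356.82116935 516.44210396 599.52960404]
```

Both cameras agree: the light is at about (458, -150.5) with its top at 92–94, and the well is at about (617, -112) with its floor at 8.7. I'll move above the light.

>>> {"fn": "arm_command", "kwargs": {
  "increments": [
    [[2.08, -1.22, 0.35, 0, 0, 0], [2.08, -1.22, 0.35, 0, 0, 0], [2.08, -1.22, 0.35, 0, 0, 0], [2.08, -1.22, 0.35, 0, 0, 0], [2.08, -1.22, 0.35, 0, 0, 0], [2.08, -1.22, 0.35, 0, 0, 0], [2.08, -1.22, 0.35, 0, 0, 0], [2.08, -1.22, 0.35, 0, 0, 0], [2.08, -1.22, 0.35, 0, 0, 0], [2.08, -1.22, 0.35, 0, 0, 0], [2.08, -1.22, 0.35, 0, 0, 0], [2.08, -1.22, 0.35, 0, 0, 0], [2.08, -1.22, 0.35, 0, 0, 0], [2.08, -1.22, 0.35, 0, 0, 0], [2.08, -1.22, 0.35, 0, 0, 0], [2.08, -1.22, 0.35, 0, 0, 0], [2.08, -1.22, 0.35, 0, 0, 0], [2.08, -1.22, 0.35, 0, 0, 0], [0, 0, 0, 0, 0, 0], [0, 0, 0, 0, 0, 0]]
  ],
  "claw": 8.54
}}

```text
t: 1.77
ee_pos: [458.7, -150.2, 181.4]
tcp_rot: [-0.0, 0.983, 0.183, -0.001]
wrist_force: [-0.3, 0.2, 0.2]
grip_width: 85.3
```

```bash
python3 - <<'E'
from h import *
c=read_camera("wrist"); cv2.imwrite("pics/w1.png",c["frame"][...,::-1]); P=pts(c); np.savez("w1.npz",P=P,f=c["frame"])
print(np.round(c["tool_from_camera"],2).tolist(), get_obs()["ee_pos"])
f=c["frame"].astype(int); org=(f[...,0]-f[...,2]>70)&(f[...,0]>120)&(P[...,2]>20)
for n,m in [("light",org&(P[...,2]<120)),("ring",org&(P[...,2]>=130)&(P[...,2]<170))]:
    Q=P[m]
    if len(Q): print(n,len(Q),Q.mean(0).round(1),np.percentile(Q,[2,50,98],axis=0).round(1).tolist())
E
```

```text
[[0.0, -0.96, -0.27, 67.2], [1.0, 0.0, -0.0, 0.36], [0.0, -0.27, 0.96, -128.44], [0.0, 0.0, 0.0, 1.0]] [ 458.48070177 -150.97457683  181.74496085]
light 194 [-13.1   0.9  89.5] [[-17.4, -12.1, 88.1], [-13.8, 1.0, 89.5], [-4.2, 14.7, 90.5]]
ring 1327 [136.5  21.6 150.2] [[124.2, -12.4, 148.7], [134.9, 21.3, 150.2], [152.2, 55.3, 151.8]]
```

View pics/w1.png

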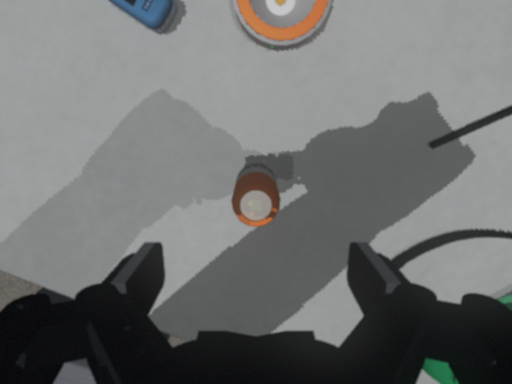

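The wrist view shows the lens at (256,206), midway between the fingers (about 150 and 360), and the ring is where I predicted. I'll descend and grip with the grasp point about 60 mm up the barrel.

>>> {"fn": "arm_command", "kwargs": {
  "increments": [
    [[0, 0, 1.05, 0, 0, 0], [0, 0, 1.05, 0, 0, 0], [0, 0, 1.05, 0, 0, 0], [0, 0, 1.05, 0, 0, 0], [0, 0, 1.05, 0, 0, 0], [0, 0, 1.05, 0, 0, 0], [0, 0, 1.05, 0, 0, 0], [0, 0, 1.05, 0, 0, 0], [0, 0, 1.05, 0, 0, 0], [0, 0, 1.05, 0, 0, 0], [0, 0, 1.05, 0, 0, 0], [0, 0, 1.05, 0, 0, 0], [0, 0, 0, 0, 0, 0], [0, 0, 0, 0, 0, 0]]
  ]
}}

```text
t: 2.98
ee_pos: [458.2, -150.9, 55.3]
tcp_rot: [-0.001, 0.983, 0.182, -0.001]
wrist_force: [0.8, 1.0, 0.0]
grip_width: 85.1
```

>>> {"fn": "arm_command", "kwargs": {
  "increments": [
    [[0, 0, 0, 0, 0, 0], [0, 0, 0, 0, 0, 0], [0, 0, 0, 0, 0, 0], [0, 0, 0, 0, 0, 0], [0, 0, 0, 0, 0, 0], [0, 0, 0, 0, 0, 0], [0, 0, 0, 0, 0, 0], [0, 0, 0, 0, 0, 0], [0, 0, 0, 0, 0, 0], [0, 0, 0, 0, 0, 0], [0, 0, 0, 0, 0, 0], [0, 0, 0, 0, 0, 0]]
  ],
  "claw": 2.0
}}

```text
t: 3.98
ee_pos: [459.4, -151.5, 57.3]
tcp_rot: [0.0, 0.983, 0.182, 0.001]
wrist_force: [-0.7, 0.5, 6.1]
grip_width: 36.7
```

Grip is at 36.7 mm, so the barrel is held. Lifting.

>>> {"fn": "arm_command", "kwargs": {
  "increments": [
    [[0, 0, -0.5, 0, 0, 0], [0, 0, -1, 0, 0, 0], [0, 0, -1, 0, 0, 0], [0, 0, -1, 0, 0, 0], [0, 0, -1, 0, 0, 0], [0, 0, -1, 0, 0, 0], [0, 0, -0.5, 0, 0, 0], [0, 0, 0, 0, 0, 0], [0, 0, 0, 0, 0, 0]]
  ]
}}

```text
t: 4.73
ee_pos: [459.2, -151.5, 116.8]
tcp_rot: [0.0, 0.983, 0.182, 0.0]
wrist_force: [-0.1, 0.3, -1.9]
grip_width: 36.5
```

```bash
python3 - <<'E'
from h import *
o=get_obs(); print(o["ee_pos"],o["wrist_force"],o["torque"],o["grip_width"])
c=read_camera("side"); P=pts(c); f=c["frame"]; np.savez("side2.npz",P=P,f=f)
a=cv2.resize(f[130:310,170:410],None,fx=2.5,fy=2.5,interpolation=cv2.INTER_CUBIC)
c=read_camera("wrist"); P=pts(c); np.savez("w2.npz",P=P,f=c["frame"])
b=cv2.resize(c["frame"],(600,450))
cv2.imwrite("pics/s2.png",a[...,::-1]);cv2.imwrite("pics/w2.png",b[...,::-1])
E
```

```text
[ 459.20113827 -151.45701596  116.83899658] [-0.07528924  0.2742279  -1.9237068 ] [-0.00019227 -0.01726646  0.02937699] 36.5294443364171
```

View pics/s2.png

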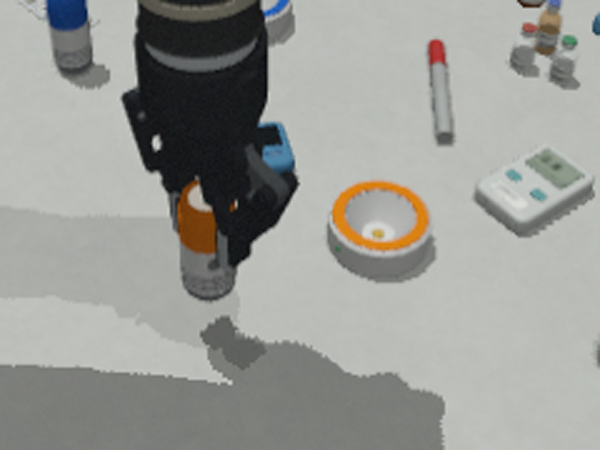

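View pics/w2.png

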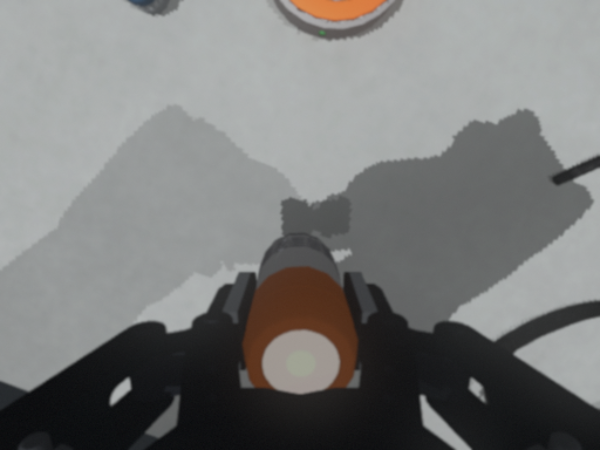

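The light is held and looks upright: in the side crop it is at about (208,240) and the base at (380,215). I'll measure its axis and tilt in the tool frame, plus its bottom height.

```bash
python3 - <<'E'
from h import *
from scipy.optimize import least_squares
d=np.load("w2.npz");P=d["P"];f=d["f"].astype(int)
m=np.zeros(f.shape[:2],bool); m[205:340,205:310]=1
# barrel: |y|<14, in tool; below lens
Q=P[m&(np.abs(P[...,1])<16)&(P[...,0]>0)&(P[...,0]<40)&(P[...,2]>-35)&(P[...,2]<35)]
def fun(a): # axis x=a0+a2 z, y=a1+a3 z
    return np.hypot(Q[:,0]-a[0]-a[2]*Q[:,2],Q[:,1]-a[1]-a[3]*Q[:,2])-19
s=least_squares(fun,[0,0,0,0],loss="soft_l1"); print("tool axis",len(Q),s.x.round(3),np.abs(s.fun).mean().round(2))
lens=P[255:330,215:300].reshape(-1,3); lens=lens[(lens[:,2]<-25)&(lens[:,2]>-60)]; print("lens",len(lens),lens.mean(0).round(1),np.percentile(lens[:,2],[5,50,95]))
o=np.array([459.2,-151.46,116.84])
d=np.load("side2.npz");P=d["P"];f=d["f"]
m=np.zeros(f.shape[:2],bool); m[200:252,238:266]=1
Q=P[m]; Q=Q[(np.hypot(Q[:,0]-459,Q[:,1]+151)<30)&(Q[:,2]>55)&(Q[:,2]<150)]
R=np.array([[.933,.358,0],[.358,-.933,0],[0,0,-1]])
print("bottom z (side)",np.percentile(Q[:,2],[0,1,5]).round(1))
Q=Q[(Q[:,2]>75)&(Q[:,2]<90)];print(len(Q))
s=least_squares(lambda a:np.hypot(Q[:,0]-a[0],Q[:,1]-a[1])-19,[459,-151],loss="soft_l1");print("side axis",s.x.round(1),np.abs(s.fun).mean().round(2))
print("tool delta to well",(R@(np.array([617.2,-112.3,63])-o)).round(1))
E
```

```text
tool axis 6991 [-2.719  0.081  0.068 -0.007] 2.41
lens 5970 [  4.2   0.8 -33.2] [-35.22758823 -33.92465171 -27.37733081]
bottom z (side) [69.  71.7 76.3]
120
side axis [ 458.8 -149.4] 0.51
tool delta to well [161.4  20.   53.8]
```

>>> {"fn": "arm_command", "kwargs": {
  "increments": [
    [[0.6, 0.07, 0, 0, 0, 0], [1.1, 0.14, 0, 0, 0, 0], [1.1, 0.14, 0, 0, 0, 0], [1.1, 0.14, 0, 0, 0, 0], [1.1, 0.14, 0, 0, 0, 0], [1.1, 0.14, 0, 0, 0, 0], [1.1, 0.14, 0, 0, 0, 0], [1.1, 0.14, 0, 0, 0, 0], [1.1, 0.14, 0, 0, 0, 0], [1.1, 0.14, 0, 0, 0, 0], [1.1, 0.14, 0, 0, 0, 0], [1.1, 0.14, 0, 0, 0, 0], [1.1, 0.14, 0, 0, 0, 0], [1.1, 0.14, 0, 0, 0, 0], [1.1, 0.14, 0, 0, 0, 0], [0.6, 0.07, 0, 0, 0, 0], [0, 0, 0, 0, 0, 0], [0, 0, 0, 0, 0, 0]]
  ]
}}

```text
t: 6.33
ee_pos: [621.6, -111.1, 115.7]
tcp_rot: [-0.0, 0.983, 0.182, -0.0]
wrist_force: [0.5, 0.0, -2.0]
grip_width: 36.6
```

```bash
python3 - <<'E'
from h import *
from scipy.optimize import least_squares
o=get_obs(); print(o["ee_pos"],o["tcp_rot"],o["wrist_force"],o["grip_width"])
c=read_camera("side"); P=pts(c); f=c["frame"]
cv2.imwrite("pics/s3.png",cv2.resize(f[130:270,230:410],None,fx=4,fy=4,interpolation=cv2.INTER_CUBIC)[...,::-1])
Q=P[150:250,270:370].reshape(-1,3); Q=Q[(np.hypot(Q[:,0]-617,Q[:,1]+112)<28)&(Q[:,2]>60)&(Q[:,2]<92)]
s=least_squares(lambda a:np.hypot(Q[:,0]-a[0],Q[:,1]-a[1])-19,[617,-112],loss="soft_l1");print("side axis",len(Q),s.x.round(1),np.abs(s.fun).mean().round(2))
E
```

```text
[ 621.63295851 -111.06313265  115.67630631] [-1.73271288e-04  9.83249704e-01  1.82262848e-01 -4.94147472e-04] [ 0.48490292  0.04991818 -2.00799614] 36.5993577428444
side axis 178 [ 621.  -109.8] 0.69
```

View pics/s3.png

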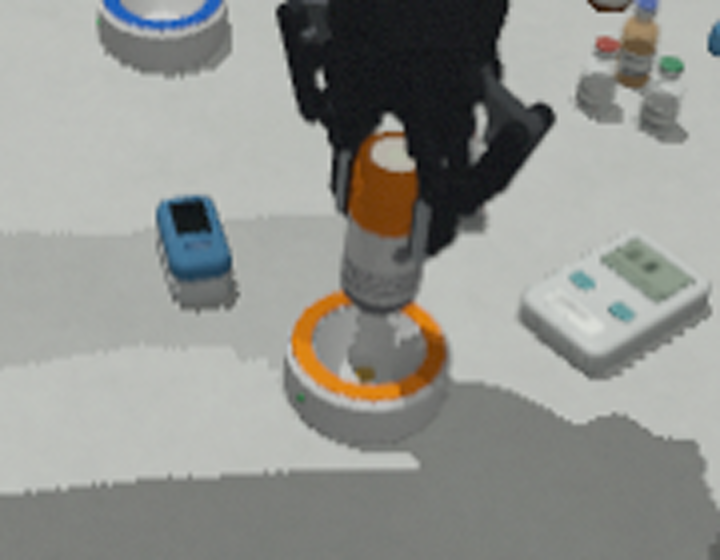

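The side crop shows the light's foot at (378,290) above the ring centred at about (370,345). I overshot by about 4 mm because I miscounted the rows. I'll refit the ring in the same side camera, so any camera bias cancels, and work out the correction.

```bash
python3 - <<'E'
from h import *
from scipy.optimize import least_squares
R=np.array([[.933,.358],[.358,-.933]])
for n,(u,v),ax in [("side",(322,219),(621,-109.8)),("top",(306,162),None)]:
    d=np.load(n+"1.npz");P=d["P"];f=d["f"].astype(int)
    org=(f[...,0]-f[...,2]>70)&(P[...,2]>26)&(P[...,2]<38)
    m=np.zeros(org.shape,bool);m[v-30:v+30,u-30:u+30]=1
    Q=P[m&org]
    s=least_squares(lambda a:np.hypot(Q[:,0]-a[0],Q[:,1]-a[1])-a[2],[617,-112,30],loss="soft_l1");print(n,len(Q),s.x.round(1),np.abs(s.fun).mean().round(2),((Q[:,:2].min(0)+Q[:,:2].max(0))/2).round(1),Q[:,2].mean())
    if ax: print("tool corr mm",(R@(s.x[:2]-ax)).round(1))
E
```

```text
side 356 [ 617.1 -111.5   33.4] 2.27 [ 617.1 -111.4] 33.38528684146903
tool corr mm [-4.3  0.2]
top 327 [ 617.3 -112.7   33.1] 2.33 [ 617.3 -113. ] 30.881334846684
```

>>> {"fn": "arm_command", "kwargs": {
  "increments": [
    [[-0.2, 0.03, 0, 0, 0, 0], [-0.23, 0.03, 0, 0, 0, 0], [0, 0, 0.4, 0, 0, 0], [0, 0, 0.4, 0, 0, 0], [0, 0, 0.4, 0, 0, 0], [0, 0, 0.4, 0, 0, 0], [0, 0, 0.4, 0, 0, 0], [0, 0, 0.4, 0, 0, 0], [0, 0, 0.4, 0, 0, 0], [0, 0, 0.4, 0, 0, 0], [0, 0, 0.3, 0, 0, 0], [0, 0, 0.3, 0, 0, 0], [0, 0, 0.2, 0, 0, 0], [0, 0, 0.2, 0, 0, 0], [0, 0, 0.1, 0, 0, 0], [0, 0, 0, 0, 0, 0], [0, 0, 0, 0, 0, 0]]
  ]
}}

```text
t: 7.8
ee_pos: [617.6, -113.6, 73.4]
tcp_rot: [0.0, 0.983, 0.182, 0.0]
wrist_force: [0.4, 0.6, -1.3]
grip_width: 36.7
```

>>> {"fn": "arm_command", "kwargs": {
  "increments": [
    [[0, 0, 0.1, 0, 0, 0], [0, 0, 0.1, 0, 0, 0], [0, 0, 0.1, 0, 0, 0], [0, 0, 0.1, 0, 0, 0], [0, 0, 0.1, 0, 0, 0], [0, 0, 0.1, 0, 0, 0], [0, 0, 0.1, 0, 0, 0], [0, 0, 0, 0, 0, 0], [0, 0, 0, 0, 0, 0]]
  ]
}}

```text
t: 8.55
ee_pos: [617.5, -113.6, 66.2]
tcp_rot: [-0.0, 0.983, 0.182, -0.0]
wrist_force: [-0.1, 0.1, -1.0]
grip_width: 36.7
```

No contact yet; continuing in small steps.

>>> {"fn": "arm_command", "kwargs": {
  "increments": [
    [[0, 0, 0.05, 0, 0, 0], [0, 0, 0.05, 0, 0, 0], [0, 0, 0.05, 0, 0, 0], [0, 0, 0.05, 0, 0, 0], [0, 0, 0, 0, 0, 0], [0, 0, 0, 0, 0, 0]]
  ]
}}

```text
t: 9.05
ee_pos: [617.9, -113.5, 65.3]
tcp_rot: [0.0, 0.983, 0.182, 0.001]
wrist_force: [-0.3, 1.2, 6.0]
grip_width: 36.5
```

Contact at z = 65.3, which is the predicted seated height, with a soft 6–7 N. I'll open gently, then look.

>>> {"fn": "arm_command", "kwargs": {
  "increments": [
    [[0, 0, 0, 0, 0, 0], [0, 0, 0, 0, 0, 0], [0, 0, 0, 0, 0, 0], [0, 0, 0, 0, 0, 0], [0, 0, 0, 0, 0, 0], [0, 0, 0, 0, 0, 0]]
  ],
  "claw": 5.0
}}

```text
t: 9.55
ee_pos: [617.5, -113.6, 64.0]
tcp_rot: [-0.0, 0.983, 0.182, -0.0]
wrist_force: [-0.0, -0.2, 0.4]
grip_width: 50.3
```

>>> {"fn": "arm_command", "kwargs": {
  "increments": [
    [[0, 0, 0, 0, 0, 0], [0, 0, 0, 0, 0, 0], [0, 0, 0, 0, 0, 0], [0, 0, 0, 0, 0, 0], [0, 0, 0, 0, 0, 0], [0, 0, 0, 0, 0, 0], [0, 0, 0, 0, 0, 0], [0, 0, 0, 0, 0, 0]]
  ],
  "claw": 8.0
}}

```text
t: 10.22
ee_pos: [617.6, -113.6, 64.3]
tcp_rot: [-0.0, 0.983, 0.182, 0.0]
wrist_force: [0.2, 0.1, -0.3]
grip_width: 79.9
```

>>> {"fn": "arm_command", "kwargs": {
  "increments": [
    [[0, 0, -0.5, 0, 0, 0], [0, 0, -1, 0, 0, 0], [0, 0, -1, 0, 0, 0], [0, 0, -1, 0, 0, 0], [0, 0, -1, 0, 0, 0], [0, 0, -1, 0, 0, 0], [0, 0, -1, 0, 0, 0], [0, 0, -1, 0, 0, 0], [0, 0, -1, 0, 0, 0], [0, 0, -1, 0, 0, 0], [0, 0, -1, 0, 0, 0], [0, 0, -1, 0, 0, 0], [0, 0, -1, 0, 0, 0], [0, 0, -0.5, 0, 0, 0], [0, 0, 0, 0, 0, 0]]
  ]
}}

```text
t: 11.47
ee_pos: [618.5, -113.9, 196.4]
tcp_rot: [0.001, 0.983, 0.182, 0.001]
wrist_force: [-0.6, -0.3, 1.3]
grip_width: 80.2
```

```bash
python3 - <<'E'
from h import *
from scipy.optimize import least_squares
o=get_obs(); print(o["t"],o["ee_pos"],o["wrist_force"],o["grip_width"])
c=read_camera("side"); P=pts(c); f=c["frame"]
cv2.imwrite("pics/s4.png",cv2.resize(f[110:270,170:390],None,fx=3.5,fy=3.5,interpolation=cv2.INTER_CUBIC)[...,::-1])
Q=P[150:250,270:370].reshape(-1,3); Q=Q[(np.hypot(Q[:,0]-617,Q[:,1]+112)<28)&(Q[:,2]>40)&(Q[:,2]<115)]
print("top z",np.percentile(Q[:,2],[50,90,98]).round(1))
Q=Q[Q[:,2]<92]
fun=lambda a:np.hypot(Q[:,0]-a[0]-a[2]*(Q[:,2]-60),Q[:,1]-a[1]-a[3]*(Q[:,2]-60))-19
s=least_squares(fun,[617,-112,0,0],loss="soft_l1");print("axis+tilt",len(Q),s.x.round(3),np.abs(s.fun).mean().round(2))
w=read_camera("wrist"); P=pts(w); q=P[(np.abs(P[...,1])<20)&(np.abs(P[...,0])<25)&(P[...,2]>40)&(P[...,2]<110)]
if len(q): print("wrist lens z world",o["ee_pos"][2]-np.percentile(q[:,2],[2,10,30]))
E
```

```text
11.4667 [ 618.46854207 -113.86626807  196.43579967] [-0.59713763 -0.31135642  1.31991747] 80.23500778385338
top z [ 84.9 101.8 102.7]
axis+tilt 388 [ 6.17209e+02 -1.12065e+02  4.00000e-03 -8.00000e-03] 0.65
wrist lens z world [101.99820251 101.41142168 100.84518074]
```

View pics/s4.png

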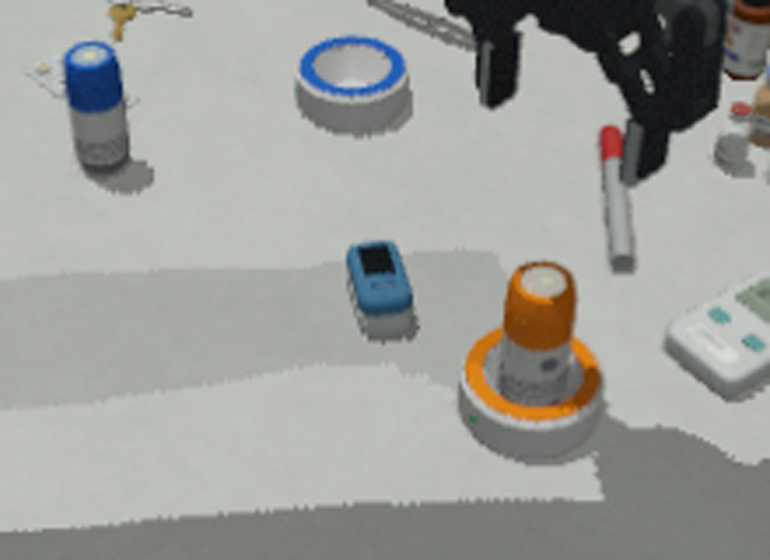

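The side crop shows the orange light upright and centred in the orange ring at (535,375). The blue light at (98,105) is untouched, and the gripper is clear. The measured top is 101–103 mm (100 expected when seated), the axis is (617.2, -112.1) and the tilt is under 0.01 rad. Handing in.

```bash
python3 -c "
from plant import *
print(close_job())"
```

```text
the job is handed in; nothing more can be done
None
```

The orange-band light is in the orange-ringed charging base, upright and released. I gripped it about 60 mm up the barrel, moved it over the well, corrected a 4 mm overshoot caused by a row miscount, and lowered it in small steps. Contact came at the predicted seated height with 6–7 N. I then opened the gripper, backed off straight up about 130 mm, and handed in at about 11.5 s.

- **Position:** the light's axis measured (617.2, -112.1), within 1 mm of the well centre from both cameras, with tilt under 0.01 rad.
- **Height:** its top measured 101–103 mm against 100 mm expected when fully seated. That is within the cameras' 2 mm accuracy for the wrist reading; the side reading runs slightly above it, as that camera reads 2–3 mm high everywhere.
- **Surroundings:** the blue light is still standing in the last picture, and nothing else looks disturbed.
- **Failed check:** one wrist-camera fit of the light's axis in the gripper came out poor, so I discarded it and used the side camera instead.

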